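# Draw the sagging guard bolt over its bent keeper and hold the gate ajar

## Task

The bolt on the test guard's gate has sagged and its nose is caught behind the bent lip of the keeper: lift the bolt by its upright knob and, keeping it up, pull it sideways out of the keeper. Then swing the gate towards you until it is ajar, about 25 degrees, never wide open. It closes by its own spring, so finish still holding the gate (or its bolt knob) there, steady, with the bolt drawn; leave the loose things round the guard alone.

Things in the scene. Friction and masses are not known exactly. Their poses are not given: they have to be found in the camera images.
- guard: Fixed test guard of aluminium posts and clear panels on a grey base plate, 340 mm wide (y), 160 mm deep, 160 mm high; two round units stand inside. Origin on the bench under the middle of the gate's plane. Its -x axis points out of the gate to the front, +y along the gate from the hinge to the latch post (left, seen from the front), z up. It does not move.
- hinge (a point): Point on the gate's upright hinge axis, 137 mm along -y from the guard's origin, at the height of the sagging bolt rod (108 mm).
- knob (a point): Centre of the bolt's knob: upright dark steel cylinder, diameter 18 mm, 42 mm high (21 each way), on a 10 mm stem. Bolt sagging: 185 mm above the bench, 40 mm above the gate's top edge (145 mm). It lies 24.5 mm in front of the gate's mid plane and, with bolt_draw 0, 202 mm along the gate from the hinge axis. Moves with bolt and gate; axes parallel to the guard's while the gate is shut.
- nose (a point): Bottom of the bolt's down-turned nose, a block 9 mm thick along the bolt and 13 mm wide, at the latch end of the 12 mm rod; 93.5 mm from the knob along the bolt, 90 mm above the bench with the bolt sagging.
- lip (a point): Middle of the top edge of the keeper's bent lip on the latch post, 101 mm above the bench: a steel plate 4 mm thick that stands up under the rod between gate and nose, so the nose's bottom (90 mm) hangs 11 mm below it. A 68 mm high cheek in front of the rod (up to 150 mm above the bench) keeps the gate shut until the bolt is drawn about 25 mm.
- bolt_lift (a joint): How far the bolt is lifted in its tall worn guides, m: 0 sagging, at most 0.020. The nose clears the lip above about 0.012. Weight and a spring pull it down with about 3 to 4 N and it drops again when not held.
- bolt_draw (a joint): How far the bolt is drawn from the latch post towards the hinge (guard's -y), m: 0 fully shot, at most 0.044. It starts between 0 and 0.004; unlifted, the nose catches the lip at about 0.006. Past 0.018 the nose is clear of the lip, past 0.025 out of the keeper. Friction about 1 N, it stays where it is left.
- gate (a joint): Gate angle, rad: 0 shut, grows as the free (latch) edge swings towards the front (anticlockwise from above), at most 1.2. A spring hinge always pulls it shut, with 0.2 N m when shut and 0.5 N m at 0.44 (about 3 N at the knob).
- ring_gauge: Bystander: grey steel plug gauge, 32 mm across, 40 mm high; origin under its middle.
- side_cutter: Bystander: side cutter with blue handles, 127 mm long, lying flat; origin under its middle.
- glue_bottle: Bystander: small bottle with black nozzle, 30 mm across, 92 mm high; origin under its middle.

How it is judged:
By the outcome, as a careful person would: the job done as asked, in the order asked, and still so for the second after the job is handed in, while the arm keeps its last pose, push and grip.
It also fails if it takes over 32 s, if anything falls off the work surface, if the arm or the gripper's body presses on something with over 40 N, if the wrist force passes 120 N, or if a joint passes its speed limit or range.

## Robot

A 6-joint arm with a two-finger parallel gripper is mounted at the origin on a cart in front of the work surface, level with it; the furniture and walls round the work are solid. World frame = base frame: x ahead of the robot, y to its left, z up, the work surface at z = 0. Lengths are in m, angles in rad, forces in N, time in s.
With the tool pointing down it reaches from about 0.3 to 0.85 m from the base axis. Payload 4.2 kg.
Tool frame: the origin (TCP) lies at the very end of the fingers, on their centre line; the grasp point (between the pads) lies 19 mm behind it (arm.tcp_to_grasp is the distance from the TCP to the grasp point, in m); z points along the fingers, x is the direction in which the jaws open and shut, and the axes are right-handed (so a half turn about z gives the same grasp; the last joint's range is limited). The gripper opens to 91 mm and grips with 3 to 60 N. Pads are 32 mm wide; open, the fingers measure 118 mm over their backs; the gripper's body (76 mm by 178 mm) begins 60 mm behind the grasp point.
Start: joints at [-1.181, 0.32, 1.565, -0, 1.257, -0.02], TCP at [0.229, -0.527, 0.214] pointing down, gripper open.
Joint ranges: [-3.11, 3.11], [-0.84, 2.01], [0.21, 2.61], [-1.34, 4.49], [0.05, 2.63], [-2.56, 2.56]. Speed limits (rad/s): [2.57, 2.57, 3.14, 3.14, 3.14, 3.14].

## Interface

Orientations are given as [roll, pitch, yaw] about the fixed x, y, z axes, in that order (R = Rz(yaw) Ry(pitch) Rx(roll)).
In Python, from bench import arm gives the robot as it stands.
- The arm moves only by the tool drive_tool, never from a script. Its argument "increments" is a list that holds one entry, the list of rows, each a list of 7 numbers: the finger opening in cm, from 0 to 9.12, then the shift along the world's x, y, z in cm, then the turn, a rotation vector about the world's x, y, z in rad. A call has 1 to 5 rows; each row shifts and turns the commanded pose from where the row before left it; what a row does not reach is not made up. A row lasts 1/12 s, in which the tool goes at most 41.7 mm and 7.16 degrees, less where a joint would pass 70% of its speed; a pose out of reach is approached as far as the arm can. A call with a gripper value outside its range is refused whole. The fingers move at their own pace and stop on an object; the grip force is fixed at half the most. Time passes only in rows, so rows that do not move let the fingers close. It gives the time, the measured TCP pose, the force and the opening at its end, in the units of the state.
- arm.get_state(): the state, without advancing time (a new reading comes with each control period).
- arm.read_camera(name): name is "scene" or "top" or "wrist"; returns (picture, depth): 420x560x3 uint8, red, green, blue; 420x560 float32, m along the optical axis (not along the pixel's ray), 0 where there is no reading.
- arm.calibration(name): a dict with "fx", "fy", "cx", "cy" (pixels), "origin" and "rotation" of the camera in the world; the wrist camera has in their place "tool_from_camera" (4x4, takes a point from camera to tool coordinates, whose origin is the TCP and whose axes are the tool frame's). Camera axes: x right, y down, z forward; pixel columns grow to the right and rows downward; lengths in m; the calibration is good to about 2 mm. The wrist camera is an equidistant fisheye: a pixel r from the principal point sees the ray r / f radians off the axis. A picture is of the moment at which its call begins: read the wrist's pose just before it. calibration takes no time and is no camera call.
- arm.sign_off(): hands the job in, once; it reports no verdict.
The state is a dict: "time_s": time; "joint_positions": joint angles; "qvel": joint speeds; "effort": joint torques, N m; "tool_pos": TCP position; "tool_rot": TCP orientation; "force": force on the tool from outside, world axes, zero at the start; "ft_torque": the same for the moment, N m; "finger_gap": finger opening in m.
Only numpy, scipy, OpenCV 4.12 (cv2) and the standard library are available. Lean on these libraries where they do the work, as an engineer would, in place of code of your own. Each camera call takes 0.05 s, during which the arm holds its last target.

## Working session

There is one attempt and no reset: what is moved stays moved. The work goes in short steps, Python scripts to look and compute and a tool call to move; the robot and the scene stay as the last step left them, time stands still between calls to the robot, and variables do not carry over. Pictures are saved under pics/ and viewed, and the job is handed in when it is done.

Besides the shell and the picture viewer there is one more tool, called after "Emit:" as name(argument=value, ...) on one line, values as JSON. drive_tool: Moves the arm, as the interface text tells. Its arguments: {"type":"object","properties":{"increments":{"type":"array"}},"required":["increments"]}

```bash
mkdir -p pics; ls; cat > h.py <<'E'
import numpy as np, cv2
from bench import arm
def snap(n,name):
    p,d=arm.read_camera(n); cv2.imwrite(f'pics/{name}.png',p[:,:,::-1]); np.savez(f'pics/{name}.npz',p=p,d=d); return p,d
def ray(n,u,v):
    c=arm.calibration(n); R=np.array(c['rotation']); r=R@np.array([(u-c['cx'])/c['fx'],(v-c['cy'])/c['fy'],1]); return np.array(c['origin']),r
def onz(n,u,v,z):
    o,r=ray(n,u,v); return o+r*(z-o[2])/r[2]
def atd(n,u,v,d):
    o,r=ray(n,u,v); return o+r*d
E
python3 - <<'E'
from h import *
s=arm.get_state(); print(s)
for n in('scene','top'):
    snap(n,n+'0'); print(arm.calibration(n))
E
```

```text
pics
{'time_s': 0.0, 'joint_positions': array([-1.18102433e+00,  3.20312928e-01,  1.56564060e+00, -3.56262927e-05,
        1.25739209e+00, -1.99793626e-02]), 'qvel': array([ 0.00077133, -0.00011736, -0.00038646,  0.00024797, -0.00025363,
       -0.00113183]), 'effort': array([ 6.57786359e-05, -4.12461805e+01, -2.31969362e+01,  7.23748212e-02,
        4.55452956e-02, -1.66270465e-04]), 'tool_pos': array([ 0.22888545, -0.52695074,  0.21312312]), 'tool_rot': array([-3.14159150e+00,  1.75328836e-03, -1.16103396e+00]), 'force': array([ 0.28287792, -0.64036731, -0.27530192]), 'ft_torque': array([-0.01796769, -0.05709037, -0.03646323]), 'finger_gap': 0.09138536160567211}
{'fx': 483.91656599703305, 'fy': 483.91656599703305, 'cx': 289.3108386050014, 'cy': 216.8778054199152, 'origin': array([-0.25918197,  0.4460407 ,  0.84221194]), 'rotation': array([-2.188788 , -0.0203501, -2.2347488])}
{'fx': 456.3462544778339, 'fy': 456.3462544778339, 'cx': 278.4401971342148, 'cy': 212.1161184991387, 'origin': array([ 0.2784106 , -0.16977375,  1.15982902]), 'rotation': array([-2.89490258e+00, -2.63541493e-03, -1.55894731e+00])}
```

```bash
sed -i "s/R=np.array(c\['rotation'\])/R=Rot.from_euler('xyz',c['rotation']).as_matrix()/; 1a from scipy.spatial.transform import Rotation as Rot" h.py; cat h.py|head -9
```

```text
import numpy as np, cv2
from scipy.spatial.transform import Rotation as Rot
from bench import arm
def snap(n,name):
    p,d=arm.read_camera(n); cv2.imwrite(f'pics/{name}.png',p[:,:,::-1]); np.savez(f'pics/{name}.npz',p=p,d=d); return p,d
def ray(n,u,v):
    c=arm.calibration(n); R=Rot.from_euler('xyz',c['rotation']).as_matrix(); r=R@np.array([(u-c['cx'])/c['fx'],(v-c['cy'])/c['fy'],1]); return np.array(c['origin']),r
def onz(n,u,v,z):
    o,r=ray(n,u,v); return o+r*(z-o[2])/r[2]
```

View pics/scene0.png

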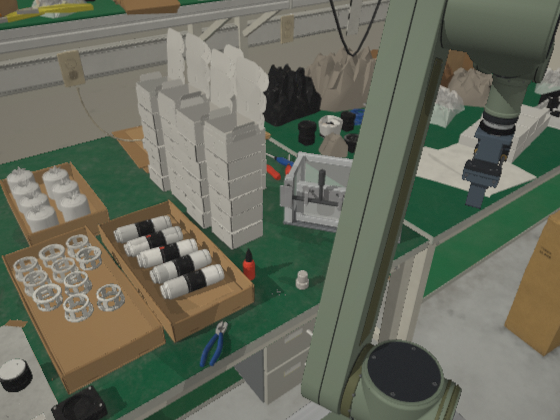

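View pics/top0.png

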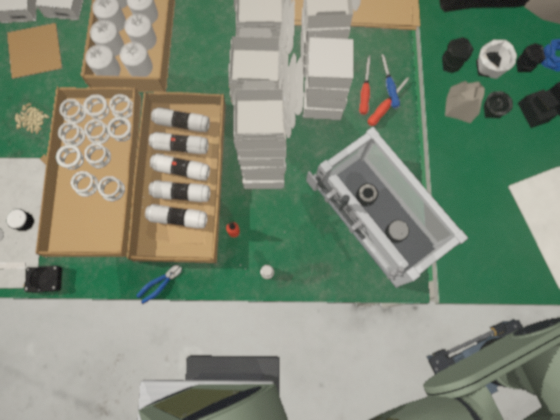

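```bash
python3 - <<'E'
import cv2
a=cv2.imread('pics/top0.png')[120:295,290:480]; b=cv2.imread('pics/scene0.png')[140:250,265:365]
cv2.imwrite('pics/ct0.png',cv2.resize(a,None,fx=4,fy=3.4*4/3.4*0.85,interpolation=cv2.INTER_CUBIC)[:600])
cv2.imwrite('pics/cs0.png',cv2.resize(b,None,fx=5,fy=5,interpolation=cv2.INTER_CUBIC))
E
```

```text
(no output)
```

View pics/ct0.png

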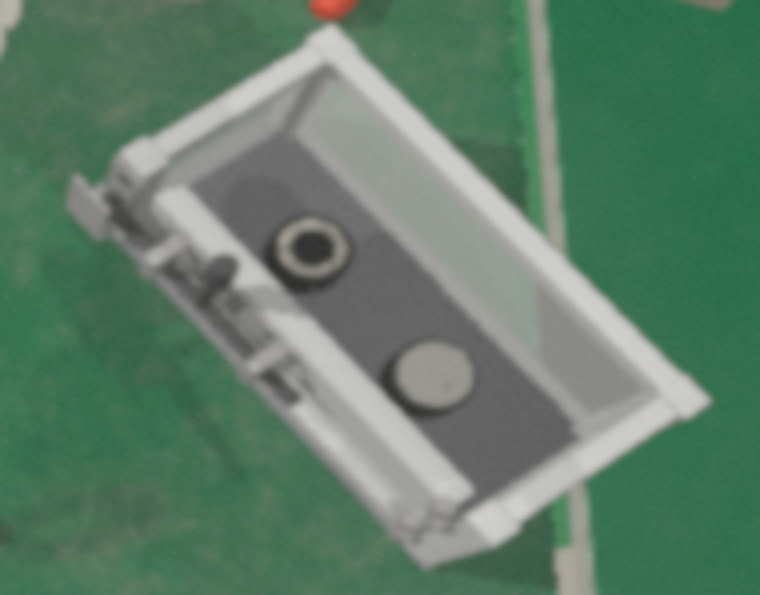

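View pics/cs0.png

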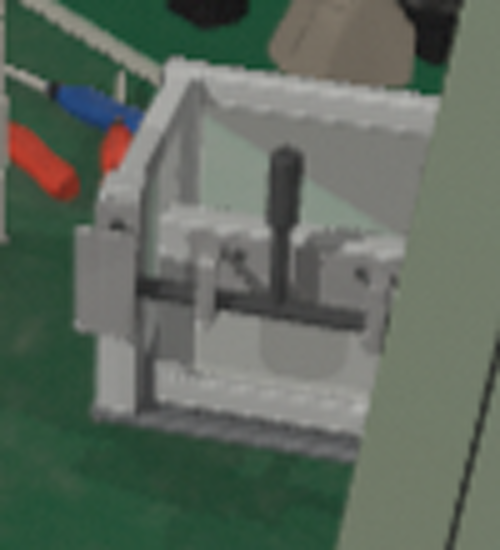

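```bash
python3 - <<'E'
from h import *
for u,v in((372.5,131.8),(325,166.5),(462.5,237.6),(415,274.4)):
    d=np.load('pics/top0.npz')['d']; print(onz('top',u,v,.16), atd('top',u,v,d[round(v),round(u)]))
def tri(a,b):
    (o1,r1),(o2,r2)=a,b
    A=np.c_[r1,-r2]; t=np.linalg.lstsq(A,o2-o1,rcond=None)[0]
    p,q=o1+r1*t[0],o2+r2*t[1]; return (p+q)/2,np.linalg.norm(p-q)
print(tri(ray('scene',322.4,170.5),ray('top',345.8,198.5)))
for v in(170,172,175,178,181,184): 
  for u in (320,322,324):
    d=np.load('pics/scene0.npz')['d'];print(v,u,atd('scene',u,v,d[v,u]).round(4))
d=np.load('pics/top0.npz')['d']
for v in range(193,208,2):
  print(v,[ (u,atd('top',u,v,d[v,u]).round(3).tolist()) for u in range(340,350,2) if atd('top',u,v,d[v,u])[2]>.17])
E
```

```text
[ 0.72889164 -0.38958717  0.16      ] [ 0.72911767 -0.38969746  0.15949834]
[ 0.64059978 -0.27606702  0.16      ] [ 0.64054015 -0.27604952  0.16016461]
[ 0.47672744 -0.58062181  0.16      ] [ 0.47694587 -0.58107433  0.15889875]
[ 0.39354317 -0.46958605  0.16      ] [ 0.39373942 -0.47009709  0.15829575]
(array([ 0.55101299, -0.31513557,  0.20655206]), np.float64(0.0005831123348769931))
170 320 [ 0.5567 -0.3113  0.2068]
170 322 [ 0.5504 -0.3126  0.2092]
170 324 [ 0.5467 -0.3163  0.2097]
172 320 [ 0.5486 -0.3043  0.2069]
172 322 [ 0.5479 -0.3108  0.205 ]
172 324 [ 0.548  -0.3181  0.2025]
175 320 [ 0.5501 -0.3064  0.1964]
175 322 [ 0.5464 -0.3101  0.1969]
175 324 [ 0.5448 -0.3158  0.1956]
178 320 [ 0.552  -0.3088  0.1855]
178 322 [ 0.5484 -0.3127  0.1858]
178 324 [ 0.5458 -0.3175  0.1854]
181 320 [ 0.5503 -0.308   0.1773]
181 322 [ 0.5432 -0.3085  0.1806]
181 324 [ 0.5436 -0.3162  0.1777]
184 320 [ 0.5522 -0.3105  0.1661]
184 322 [ 0.5444 -0.3105  0.17  ]
184 324 [ 0.5427 -0.3161  0.1688]
193 []
195 [(344, [0.558, -0.311, 0.209]), (346, [0.558, -0.316, 0.208])]
197 [(342, [0.555, -0.308, 0.202]), (344, [0.555, -0.312, 0.205]), (346, [0.554, -0.316, 0.206]), (348, [0.554, -0.32, 0.208])]
199 [(342, [0.55, -0.307, 0.204]), (344, [0.549, -0.311, 0.209]), (346, [0.55, -0.316, 0.206]), (348, [0.55, -0.32, 0.207])]
201 [(340, [0.554, -0.307, 0.174]), (342, [0.548, -0.308, 0.196]), (344, [0.546, -0.312, 0.205]), (346, [0.546, -0.316, 0.205]), (348, [0.545, -0.32, 0.206])]
203 [(342, [0.546, -0.31, 0.186]), (344, [0.545, -0.313, 0.192]), (346, [0.545, -0.318, 0.192])]
205 [(342, [0.545, -0.311, 0.175]), (344, [0.543, -0.315, 0.18]), (346, [0.545, -0.321, 0.173])]
207 []
```

```bash
python3 - <<'E'
from h import *
d=np.load('pics/top0.npz')['d']
o,_=ray('top',0,0); c=arm.calibration('top'); R=Rot.from_euler('xyz',c['rotation']).as_matrix()
v,u=np.mgrid[0:300,200:560]; dd=d[:300,200:560]
P=o+np.stack([(u-c['cx'])/c['fx']*dd,(v-c['cy'])/c['fy']*dd,dd],-1)@R.T
k=np.array([.551,-.3145]); r=np.linalg.norm(P[...,:2]-k,axis=-1)
m=(P[...,2]>.165)&(dd>0)
idx=np.argsort(np.where(m,r,9).ravel())
Q=P.reshape(-1,3)[idx]; rr=r.ravel()[idx]
for lo in (.03,.08,.1,.12,.15,.2,.25): 
  i=np.searchsorted(rr[:m.sum()],lo); print(lo,i,Q[i].round(3),rr[i].round(3))
E
```

```text
0.03 88 [ 0.66  -0.313  0.165] 0.109
0.08 88 [ 0.66  -0.313  0.165] 0.109
0.1 88 [ 0.66  -0.313  0.165] 0.109
0.12 89 [ 0.64  -0.206  0.443] 0.14
0.15 160 [ 0.64  -0.194  0.446] 0.15
0.2 1995 [ 0.638 -0.134  0.296] 0.2
0.25 4142 [ 0.641 -0.081  0.215] 0.25
```

Emit:
drive_tool(increments=[[[9.1, 1.0, 0.6, 2.0, 0, 0, 0.12], [9.1, 2.0, 1.3, 1.5, 0, 0, 0.12], [9.1, 2.4, 1.6, 1.0, 0, 0, 0.12], [9.1, 2.4, 1.6, 0.2, 0, 0, 0.12], [9.1, 2.4, 1.6, 0, 0, 0, 0.12]]])

```text
time_s: 0.52
tool_pos: [0.3321, -0.46, 0.2618]
tool_rot: [3.141, -0.001, -0.556]
force: [1.2, -0.4, -0.5]
finger_gap: 0.091
```

Emit:
drive_tool(increments=[[[9.1, 2.4, 1.6, 0, 0, 0, 0.12], [9.1, 2.4, 1.6, 0, 0, 0, 0.12], [9.1, 2.4, 1.6, 0, 0, 0, 0.12], [9.1, 2.4, 1.6, 0, 0, 0, 0.12], [9.1, 2.4, 1.6, 0, 0, 0, 0.12]]])

```text
time_s: 0.93
tool_pos: [0.452, -0.3793, 0.2605]
tool_rot: [-3.141, 0.001, 0.045]
force: [0.5, 0.4, -0.5]
finger_gap: 0.0909
```

Emit:
drive_tool(increments=[[[9.1, 2.4, 1.6, 0, 0, 0, 0.12], [9.1, 2.4, 1.6, 0, 0, 0, 0.12], [9.1, 1.5, 1.0, 0, 0, 0, 0.12], [9.1, 1.0, 0.7, 0, 0, 0, 0.12], [9.1, 0, 0, 0, 0, 0, 0.12]]])

```text
time_s: 1.35
tool_pos: [0.5261, -0.3294, 0.26]
tool_rot: [-3.14, -0.001, 0.648]
force: [0.0, 0.1, 0.6]
finger_gap: 0.0913
```

Emit:
drive_tool(increments=[[[9.1, 0, 0, 0, 0, 0, 0], [9.1, 0, 0, 0, 0, 0, 0]]])

```text
time_s: 1.52
tool_pos: [0.524, -0.3312, 0.2604]
tool_rot: [-3.141, 0.0, 0.636]
force: [-0.2, 0.1, 0.1]
finger_gap: 0.0914
```

```bash
python3 - <<'E'
from h import *
print(arm.get_state()['tool_pos'],arm.get_state()['tool_rot']); print(arm.calibration('wrist'))
snap('wrist','w1')
snap('top','t1')
E
```

```text
[ 0.52395636 -0.33124294  0.26044837] [-3.14064181e+00  4.36179676e-04  6.36224524e-01]
{'fx': 325.19226210127806, 'fy': 325.19226210127806, 'cx': 279.61422300509133, 'cy': 212.6473561227184, 'tool_from_camera': array([[ 9.99999959e-01, -3.34965334e-05, -2.83789768e-04,
        -1.33682055e-03],
       [ 9.94396332e-05,  9.71827985e-01,  2.35691234e-01,
        -6.62983689e-02],
       [ 2.67899999e-04, -2.35691252e-01,  9.71827949e-01,
        -1.70574197e-01],
       [ 0.00000000e+00,  0.00000000e+00,  0.00000000e+00,
         1.00000000e+00]])}
```

View pics/w1.png

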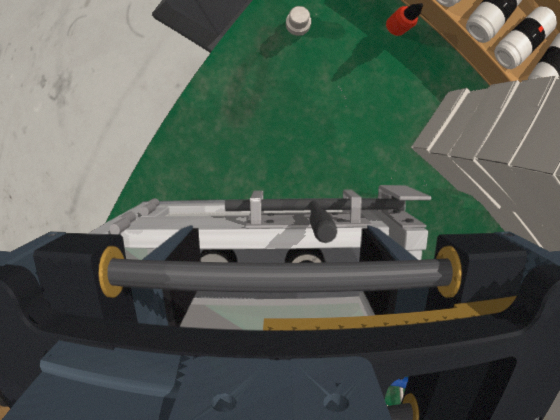

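View pics/t1.png

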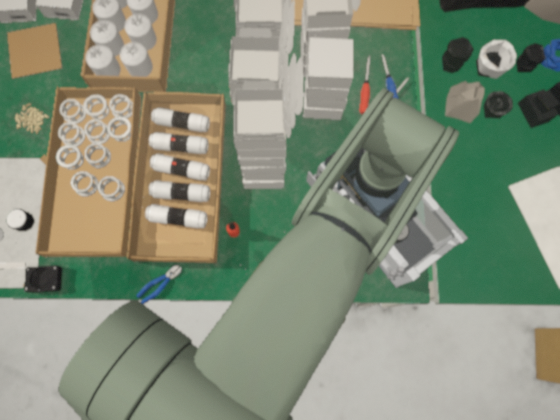

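```bash
cat >> h.py <<'E'
def wray(u,v,pos,rpy):
    c=arm.calibration('wrist'); T=np.array(c['tool_from_camera']); R=Rot.from_euler('xyz',rpy).as_matrix()
    x,y=(u-c['cx'])/c['fx'],(v-c['cy'])/c['fy']; th=np.hypot(x,y); k=np.sin(th)/th
    r=np.array([x*k,y*k,np.cos(th)]); return R@T[:3,3]+pos, R@T[:3,:3]@r
def won(u,v,z,pos,rpy):
    o,r=wray(u,v,pos,rpy); return o+r*(z-o[2])/r[2]
E
python3 - <<'E'
from h import *
s=arm.get_state(); a=(s['tool_pos'],s['tool_rot'])
a0=(np.array([.52396,-.33124,.26045]),np.array([-3.1406,.0004,.6362]))
for u,v,z in((325,229,.206),(317,206,.164),(310,230,.206),(337,230,.206)): print(won(u,v,z,*a0))
i=cv2.imread('pics/w1.png')[180:260,280:440]; cv2.imwrite('pics/w1c.png',cv2.resize(i,None,fx=5,fy=5,interpolation=cv2.INTER_CUBIC))
E
```

```text
[ 0.54958297 -0.31285822  0.206     ]
[ 0.54378493 -0.3073826   0.164     ]
[ 0.54119568 -0.31993868  0.206     ]
[ 0.5572351  -0.30821202  0.206     ]
```

View pics/w1c.png

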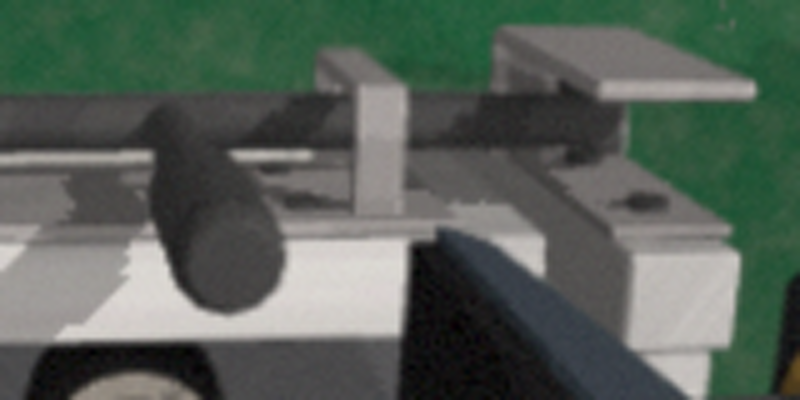

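Emit:
drive_tool(increments=[[[9.1, 1.4, 0.85, 0, 0, 0, 0.01], [9.1, 1.35, 0.87, 0, 0, 0, 0.007], [9.1, 0, 0, -2.0, 0, 0, 0], [9.1, 0, 0, -2.0, 0, 0, 0], [9.1, 0, 0, 0, 0, 0, 0]]])

```text
time_s: 2.03
tool_pos: [0.5509, -0.3122, 0.2168]
tool_rot: [-3.134, 0.002, 0.656]
force: [-1.5, 0.7, -0.1]
finger_gap: 0.0908
```

```bash
python3 - <<'E'
from h import *
s=arm.get_state(); a=(s['tool_pos'],s['tool_rot']);print(a)
np.save('pics/a2.npy',np.r_[a]); snap('wrist','w2')
i=cv2.imread('pics/w2.png')[180:320,200:440]; cv2.imwrite('pics/w2c.png',cv2.resize(i,None,fx=3.3,fy=3.3,interpolation=cv2.INTER_CUBIC))
E
```

```text
(array([ 0.55094487, -0.31218338,  0.21681744]), array([-3.13436675e+00,  2.20995590e-03,  6.56446114e-01]))
```

View pics/w2c.png

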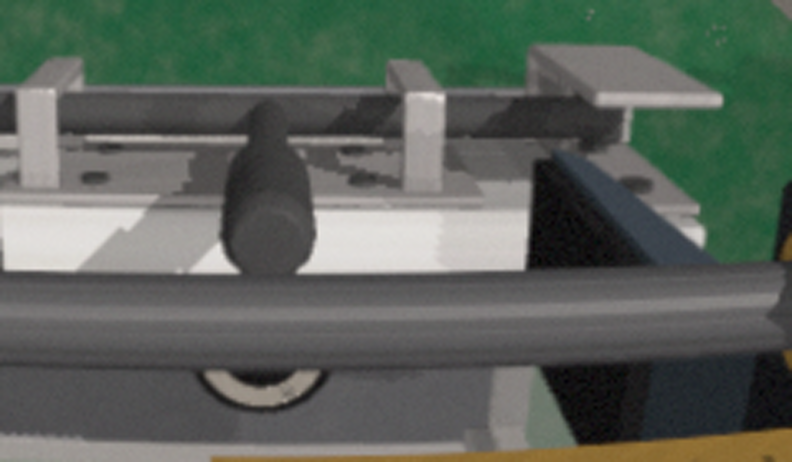

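```bash
python3 - <<'E'
from h import *
a=np.load('pics/a2.npy');print(won(280.9,252.7,.206,a[:3] if a.ndim==1 else a[0],a[3:] if a.ndim==1 else a[1]))
s=arm.get_state();print(s['tool_pos'],s['tool_rot'],s['force'])
E
```

```text
[ 0.55171102 -0.31423625  0.206     ]
[ 0.55149395 -0.31285567  0.2188489 ] [-3.13704876e+00  1.27594284e-03  6.56361242e-01] [-1.11887359 -0.16958898 -0.39171118]
```

Emit:
drive_tool(increments=[[[9.1, 0, 0, -1.5, 0, 0, 0], [9.1, 0, 0, -1.5, 0, 0, 0], [9.1, 0, 0, -1.5, 0, 0, 0], [9.1, 0, 0, -0.5, 0, 0, 0], [9.1, 0, 0, 0, 0, 0, 0]]])

```text
time_s: 2.5
tool_pos: [0.5517, -0.3139, 0.1707]
tool_rot: [-3.14, 0.0, 0.656]
force: [0.2, -0.1, 0.7]
finger_gap: 0.091
```

Knob centre is confirmed at (0.5517, −0.3142); close on it.

Emit:
drive_tool(increments=[[[3.0, 0, 0, 0, 0, 0, 0], [3.0, 0, 0, 0, 0, 0, 0], [3.0, 0, 0, 0, 0, 0, 0], [3.0, 0, 0, 0, 0, 0, 0], [1.0, 0, 0, 0, 0, 0, 0]]])

```text
time_s: 2.92
tool_pos: [0.5518, -0.3144, 0.1716]
tool_rot: [3.141, -0.0, 0.656]
force: [0.2, -0.3, 0.2]
finger_gap: 0.0604
```

Emit:
drive_tool(increments=[[[1.0, 0, 0, 0, 0, 0, 0], [1.0, 0, 0, 0, 0, 0, 0], [1.0, 0, 0, 0, 0, 0, 0], [1.0, 0, 0, 0, 0, 0, 0], [1.0, 0, 0, 0, 0, 0, 0]]])

```text
time_s: 3.33
tool_pos: [0.5516, -0.3142, 0.1709]
tool_rot: [-3.142, -0.0, 0.656]
force: [-0.4, 0.4, -0.4]
finger_gap: 0.0273
```

Emit:
drive_tool(increments=[[[0.3, 0, 0, 0, 0, 0, 0], [0.3, 0, 0, 0, 0, 0, 0], [0.3, 0, 0, 0, 0, 0, 0], [0.3, 0, 0, 0, 0, 0, 0], [0.3, 0, 0, 0, 0, 0, 0]]])

```text
time_s: 3.75
tool_pos: [0.5517, -0.3142, 0.1709]
tool_rot: [-3.142, -0.0, 0.656]
force: [-0.1, -0.1, -0.2]
finger_gap: 0.0171
```

Emit:
drive_tool(increments=[[[0.3, 0, 0, 0.4, 0, 0, 0], [0.3, 0, 0, 0.4, 0, 0, 0], [0.3, 0, 0, 0.4, 0, 0, 0], [0.3, 0, 0, 0.4, 0, 0, 0], [0.3, 0, 0, 0, 0, 0, 0]]])

```text
time_s: 4.17
tool_pos: [0.5516, -0.3142, 0.1878]
tool_rot: [3.141, -0.0, 0.656]
force: [0.5, 0.6, -3.7]
finger_gap: 0.0168
```

```bash
python3 - <<'E'
from h import *
s=arm.get_state(); print(s['tool_pos'],s['force'],s['finger_gap'])
snap('wrist','w3')
i=cv2.imread('pics/w3.png')[180:320,200:440]; cv2.imwrite('pics/w3c.png',cv2.resize(i,None,fx=3.3,fy=3.3,interpolation=cv2.INTER_CUBIC))
E
```

```text
[ 0.55162099 -0.3142445   0.18780527] [ 0.48980944  0.560395   -3.67818933] 0.016817420824514685
```

View pics/w3c.png

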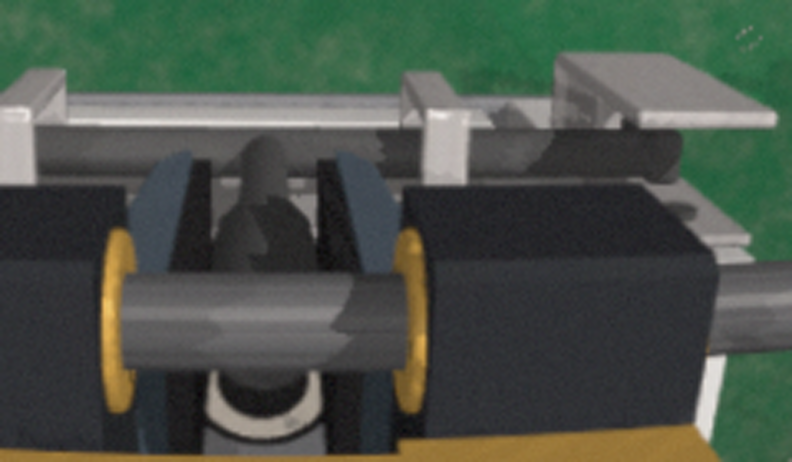

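Emit:
drive_tool(increments=[[[0.3, -0.4, -0.3, 0, 0, 0, 0], [0.3, -0.56, -0.43, 0, 0, 0, 0], [0.3, -0.56, -0.43, 0, 0, 0, 0], [0.3, -0.56, -0.43, 0, 0, 0, 0], [0.3, 0, 0, 0, 0, 0, 0]]])

```text
time_s: 4.63
tool_pos: [0.5289, -0.3313, 0.1868]
tool_rot: [-3.141, 0.002, 0.655]
force: [-1.5, -0.1, -3.8]
finger_gap: 0.0169
```

Emit:
drive_tool(increments=[[[0.3, -0.4, -0.31, 0, 0, 0, 0], [0.3, -0.4, -0.31, 0, 0, 0, 0], [0.3, 0, 0, 0, 0, 0, 0], [0.3, 0, 0, 0, 0, 0, 0]]])

```text
time_s: 4.97
tool_pos: [0.522, -0.3367, 0.1869]
tool_rot: [-3.141, 0.001, 0.656]
force: [-0.7, -0.2, -3.4]
finger_gap: 0.0174
```

```bash
python3 - <<'E'
from h import *
s=arm.get_state(); print(s['tool_pos'],s['force'],s['finger_gap'])
snap('wrist','w4')
i=cv2.imread('pics/w4.png')[180:320,200:440]; cv2.imwrite('pics/w4c.png',cv2.resize(i,None,fx=3.3,fy=3.3,interpolation=cv2.INTER_CUBIC))
E
```

```text
[ 0.52203212 -0.33671685  0.18689201] [-0.73070389 -0.17426409 -3.4479783 ] 0.017373692690631194
```

View pics/w4c.png

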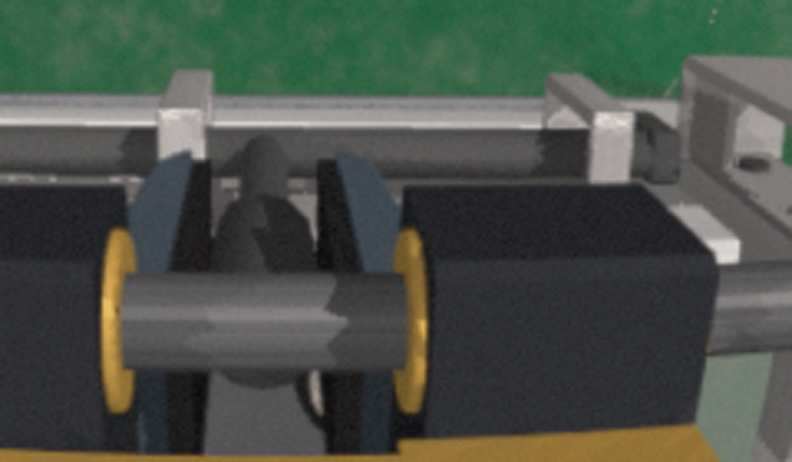

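```bash
python3 - <<'E'
import numpy as np
H=np.array([.4085,-.4564]);K=np.array([.522,-.3367]);r=K-H;p=r
for a in np.arange(2.5,26,2.5):
    c,s=np.cos(np.radians(a)),np.sin(np.radians(a)); q=np.array([[c,-s],[s,c]])@r; print(a,((q-p)*100).round(2),(H+q).round(4)); p=q
E
```

```text
2.5 [-0.53  0.48] [ 0.5167 -0.3319]
5.0 [-0.55  0.46] [ 0.5111 -0.3273]
7.5 [-0.57  0.44] [ 0.5054 -0.3229]
10.0 [-0.59  0.41] [ 0.4995 -0.3188]
12.5 [-0.61  0.38] [ 0.4934 -0.315 ]
15.0 [-0.62  0.36] [ 0.4872 -0.3114]
17.5 [-0.64  0.33] [ 0.4808 -0.3081]
20.0 [-0.65  0.3 ] [ 0.4742 -0.3051]
22.5 [-0.67  0.27] [ 0.4676 -0.3024]
25.0 [-0.68  0.24] [ 0.4608 -0.2999]
```

Emit:
drive_tool(increments=[[[0.3, -0.53, 0.48, 0, 0, 0, 0.044], [0.3, -0.55, 0.46, 0, 0, 0, 0.044], [0.3, 0, 0, 0, 0, 0, 0]]])

```text
time_s: 5.27
tool_pos: [0.5114, -0.3266, 0.1871]
tool_rot: [-3.141, 0.001, 0.745]
force: [-0.4, -1.6, -3.4]
finger_gap: 0.0173
```

Emit:
drive_tool(increments=[[[0.3, -0.57, 0.44, 0, 0, 0, 0.044], [0.3, -0.59, 0.41, 0, 0, 0, 0.044], [0.3, -0.61, 0.38, 0, 0, 0, 0.044], [0.3, -0.62, 0.36, 0, 0, 0, 0.044], [0.3, 0, 0, 0, 0, 0, 0]]])

```text
time_s: 5.68
tool_pos: [0.488, -0.311, 0.1874]
tool_rot: [3.141, 0.0, 0.92]
force: [0.8, -2.2, -3.3]
finger_gap: 0.0173
```

Emit:
drive_tool(increments=[[[0.3, -0.64, 0.33, 0, 0, 0, 0.044], [0.3, -0.65, 0.3, 0, 0, 0, 0.044], [0.3, -0.67, 0.27, 0, 0, 0, 0.044], [0.3, -0.5, 0.2, 0, 0, 0, 0.044], [0.3, -0.18, 0.04, 0, 0, 0, 0]]])

```text
time_s: 6.1
tool_pos: [0.4625, -0.2998, 0.1874]
tool_rot: [3.139, -0.0, 1.095]
force: [3.4, 0.2, -3.4]
finger_gap: 0.0175
```

Emit:
drive_tool(increments=[[[0.3, 0, 0, 0, 0, 0, 0], [0.3, 0, 0, 0, 0, 0, 0], [0.3, 0, 0, 0, 0, 0, 0]]])

```text
time_s: 6.35
tool_pos: [0.4627, -0.2999, 0.1872]
tool_rot: [3.14, -0.0, 1.095]
force: [2.2, 0.1, -4.1]
finger_gap: 0.0168
```

```bash
python3 - <<'E'
from h import *
s=arm.get_state(); print(s['tool_pos'],s['tool_rot'],s['force'],s['finger_gap'],s['ft_torque'])
snap('wrist','w5'); snap('scene','s5'); snap('top','t5')
E
```

```text
[ 0.46273389 -0.29991384  0.18719909] [ 3.13990216e+00 -3.99016489e-04  1.09488713e+00] [ 2.17917681  0.12603771 -4.12793666] 0.016847541714603016 [-0.06827883 -0.6869345  -0.0582518 ]
```

View pics/w5.png

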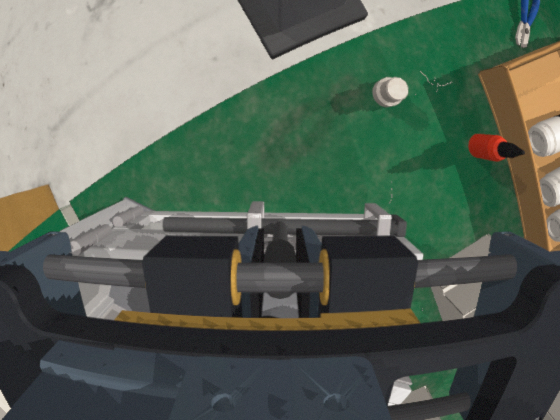

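View pics/s5.png

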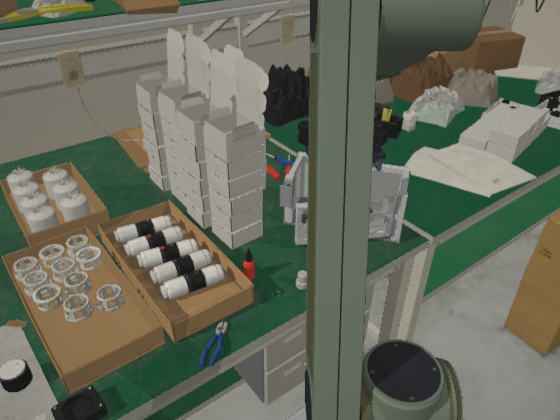

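View pics/t5.png

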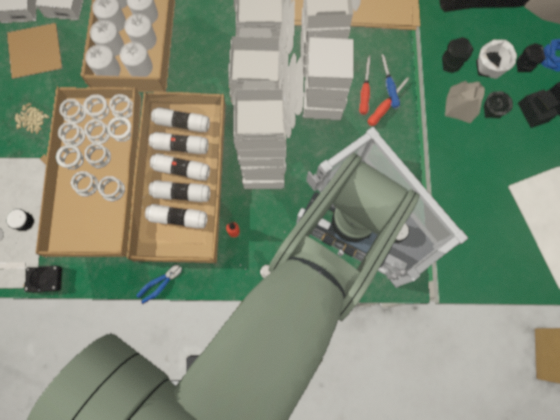

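Emit:
drive_tool(increments=[[[0.3, 0, 0, 0, 0, 0, 0], [0.3, 0, 0, 0, 0, 0, 0], [0.3, 0, 0, 0, 0, 0, 0], [0.3, 0, 0, 0, 0, 0, 0], [0.3, 0, 0, 0, 0, 0, 0]]])

```text
time_s: 6.92
tool_pos: [0.4618, -0.2996, 0.187]
tool_rot: [3.141, -0.0, 1.096]
force: [4.6, -0.0, -3.7]
finger_gap: 0.0171
```

```bash
python3 - <<'E'
from bench import arm
s=arm.get_state(); print(s['time_s'],s['tool_pos'],s['qvel'].round(4),s['force'],s['finger_gap'])
print(arm.sign_off())
E
```

```text
6.9167 [ 0.46179835 -0.29957046  0.18697191] [-0.002   0.0021  0.0014 -0.      0.0034  0.0007] [ 4.64026195 -0.03030208 -3.71735549] 0.01705098656326445
the job is handed in; nothing more can be done
None
```

The gate is held ajar at about 25°, with the bolt drawn and the knob still in the gripper. The job was handed in at about 6.9 s.

I gripped the knob from above, lifted the bolt about 16 mm and, keeping it up, drew it to about 37–39 mm. The wrist picture showed the nose clear of the keeper. I then swung the gate along its arc.

**Gate angle:** The last checks gave 24.4–25.2°, from the tool position and from the tool yaw with the rod parallel to it.

**Forces:** The tool was carrying the bolt's pull of about 3.7 N and a sideways force of about 4.6 N. That is a little above the roughly 3 N expected from the gate spring. The sideways reading varied between 2.2 and 4.6 N over the last half second.

**Steadiness:** The tool shifted by about 1 mm over that half second and the arm was practically still at hand-in.

**Bystanders:** No contact was made with them, and in the last pictures they looked unmoved. I did not measure their positions.

**Limits of the checks:** Draw and gate angle come from the tool pose and the pictures, not from a direct joint reading. In the final pose the arm hid the knob from the top and scene cameras.

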